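# Return bench tools to their outline pads

## Robot

A 6-joint arm with a two-finger parallel gripper is mounted at the origin on a cart in front of the work surface, level with it; the furniture and walls round the work are solid. World frame = base frame: x ahead of the robot, y to its left, z up, the work surface at z = 0. Lengths are in mm, angles in rad, forces in N, time in s.
With the tool pointing down it reaches from about 350 to 775 mm from the base axis. Payload 7.3 kg.
Tool frame: the origin (TCP) lies on the centre line of the jaws, within the pads' length; the fingertips stand 17 mm ahead of it and the grasp point (between the pads) lies 2 mm behind it; z points along the fingers, y is the line along which they close (so a half turn about z gives the same grasp; the last joint's range is limited). The gripper opens to 92 mm and grips with 3 to 60 N. Pads are 19 mm wide; open, the fingers measure 130 mm over their backs; the gripper's body (75 mm by 190 mm) begins 47 mm behind the grasp point.
Start: joints at [-1.257, 0.342, 1.524, -0, 1.275, -0.146], TCP at [233.002, -470.482, 243.741] pointing down, gripper open.
Joint ranges: [-2.53, 2.53], [-0.77, 2.02], [0.04, 2.7], [-1, 4.14], [0.28, 2.66], [-3.11, 3.11]. Speed limits (rad/s): [2.57, 2.57, 3.14, 3.14, 3.14, 3.14].

## Interface

Orientations are given as [roll, pitch, yaw] about the fixed x, y, z axes, in that order (R = Rz(yaw) Ry(pitch) Rx(roll)).
In Python, from plant import bot gives the robot as it stands. The module is installed in compiled form; this text tells all that it offers.
- The arm moves only by the shell command python3 -m pendant 'ROWS'. ROWS is JSON, a list of rows, each a list of 3 entries, a list of its own where there are three numbers: the shift along the world's x, y, z as a fraction of full scale, then the turn, a rotation vector about the world's x, y, z as a fraction of full scale, then the opening, from -1 (shut) to 1 (fully open), so that 0 is half open. In form: [[[tx, ty, tz], [rx, ry, rz], claw], ...]. A call has exactly 10 rows; each row shifts and turns the commanded pose from where the row before left it; what a row does not reach is not made up. Full scale, the value 1, is 30 mm for a shift and 0.12 rad for a turn. A row lasts 1/12 s, in which the tool goes at most 41.7 mm and 7.16 degrees, less where a joint would pass 70% of its speed; a pose out of reach is approached as far as the arm can. A call with a number of a shift or a turn outside -1 to 1 is refused whole. A call with a gripper value outside its range is refused whole. The fingers move at their own pace and stop on an object; the grip force is fixed at half the most. Time passes only in rows, so rows that do not move let the fingers close, or fill a call up. It gives the time, the measured TCP pose, the force, the opening and the grip force at its end, in the units of the state.
- bot.get_obs(): the state, without advancing time (a new reading comes with each control period).
- bot.capture(name): name is "scene" or "top"; returns the picture (480x640x3 uint8, blue, green, red); there is no depth.
- bot.camera_params(name): a dict with "fovy" (degrees; the focal length in pixels is half the picture's height over the tangent of half this angle, whatever the lens; pixels are square), "cx", "cy" (the principal point, pixels), "distortion" ([k1, k2, p1, p2, k3] as OpenCV has them; the pictures are not rectified), "camera_from_world" (4x4, takes a point from world to camera coordinates). Camera axes: x right, y down, z forward; pixel columns grow to the right and rows downward; lengths in mm; the calibration is good to about 2 mm. A picture is of the moment at which its call begins. camera_params takes no time and is no camera call.
- bot.close_job(): hands the job in; it is judged then, once.
The state is a dict: "time": time; "joint_positions": joint angles; "dq": joint speeds; "tau": joint torques, N m; "tool_pos": TCP position; "tcp_rot": TCP orientation; "contact_force": force on the tool from outside, world axes, zero at the start; "moment": the same for the moment, N m; "grip_width": finger opening in mm; "finger_force": force on a finger pad.
Only numpy, scipy, OpenCV 4.12 (cv2) and the standard library are available. Lean on these libraries where they do the work, as an engineer would, in place of code of your own. Each camera call takes 0.05 s, during which the arm holds its last target. There are 200 camera calls.

## Task

Clear up the repair bench: put the solder reel, the small black bottle with the orange band, the red side cutters and the black mains adapter each back on the black rubber pad that carries its own outline. Centre each on its outline and line it up with it, the cutters' jaws over the drawn jaws; the reel lies flat and the bottle stands upright, as they do now. Leave everything released and at rest.

Things in the scene. Friction and masses are not known exactly. Their poses are not given: they have to be found in the camera images.
- solder_reel: Reel of solder wire lying flat (axis upright), yellow flanges, 54 mm in diameter, 33 mm high, about 0.2 kg. Origin at the centre of its underside, z up. Grip it across the rim.
- marker_bottle: Small black bottle with an orange band, standing upright: body 24 mm in diameter up to 34 mm high, cap 18 mm in diameter, 52 mm high in all, 0.04 kg. Origin at the centre of its underside, z up.
- side_cutters: Side cutters with red handles lying flat, 126 mm long, 11 mm thick, 0.085 kg. Origin on the underside near the middle of the length, z up; long axis is y: the handles (40 mm wide together) reach from y = -20 to y = +65 mm, the narrow steel jaws (16 mm wide) point to -y. Grip across x on the handles, about y = +10 mm.
- adapter: Black mains adapter brick, 42 mm (its x) by 75 mm (its y), 28 mm high, 0.18 kg. Origin at the centre of its underside, z up. Grip across the 42 mm.
- cutters_jaws (a point): Point near the tip of the side cutters' jaws, 60 mm from the cutters' origin along their -y, 5 mm above their underside.
- pad_reel: Black rubber pad 68 x 68 mm, with a yellow ring (62 mm outside) and a yellow dot printed at its centre: the reel's place. It is fixed to the bench, lies level; origin at the centre of its underside, z up, its flat top 5 mm above. The ring's centre is over the origin.
- pad_bottle: Black rubber pad 68 x 68 mm, with a single filled orange disc, 32 mm in diameter, printed at its centre: the bottle's place. It is fixed to the bench, lies level; origin at the centre of its underside, z up, its flat top 5 mm above. The disc's centre is over the origin.
- pad_cutters: Black rubber pad 80 mm (x) by 152 mm (y), with the red silhouette of the side cutters printed on it. It is fixed to the bench, lies level; origin at the centre of its underside, z up, its flat top 5 mm above. When the cutters cover their silhouette their origin is over the pad's origin and their axes are parallel to the pad's: drawn jaws towards the pad's -y, handles towards +y.
- pad_adapter: Black rubber pad 80 mm (x) by 112 mm (y), with a white rectangle of 48 mm (x) by 82 mm (y) printed at its centre: the adapter's place. It is fixed to the bench, lies level; origin at the centre of its underside, z up, its flat top 5 mm above. The rectangle's centre is over the origin, its long sides along y.
There are look-alikes about, which are no part of the job. Leave any green look-alike of the solder_reel alone.

How it is judged (in metres and radians):
At the end, for the whole second after the job is handed in: Each thing rests released on its own pad: origins within 15 mm horizontally, underside on the pad's top, level within 0.12 rad, still; cutters and adapter within 0.25 rad of the outline's long axis (adapter either way round, cutters with jaws on the side of the drawn jaws) (horizontal distance between solder_reel and pad_reel below 0.015 m and z of solder_reel in the frame of pad_reel between 0.002 and 0.009 m and angle between each of solder_reel, marker_bottle, side_cutters, adapter's own z axis and vertical below 0.12 rad and linear speed of each of solder_reel, marker_bottle, side_cutters, adapter below 0.02 m/s and angular speed of each of solder_reel, marker_bottle, side_cutters, adapter below 0.2 rad/s and horizontal distance between marker_bottle and pad_bottle below 0.015 m and z of marker_bottle in the frame of pad_bottle between 0.002 and 0.009 m and horizontal distance between side_cutters and pad_cutters below 0.015 m and z of side_cutters in the frame of pad_cutters between 0.002 and 0.009 m and horizontal distance between adapter and pad_adapter below 0.015 m and z of adapter in the frame of pad_adapter between 0.002 and 0.009 m and angle between the y axis of side_cutters and the y axis of pad_cutters, either way round below 0.25 rad and y of cutters_jaws in the frame of pad_cutters below -0.03 m and angle between the y axis of adapter and the y axis of pad_adapter, either way round below 0.25 rad); the robot touches nothing.
It also fails if it takes over 112 s, if anything falls off the work surface, if the arm or the gripper's body presses on something with over 40 N, if the wrist force passes 120 N, or if a joint passes its speed limit or range.

## Working session

There is one attempt and no reset: what is moved stays moved. The work goes in short steps, Python scripts to look and compute and a shell command to move; the robot and the scene stay as the last step left them, time stands still between calls to the robot, and variables do not carry over. Pictures are saved under pics/ and viewed, at most 14 in all, crops included, and the job is handed in when it is done.

```bash
mkdir -p pics; python3 - <<'E'
from plant import bot
import cv2
for n in ("scene","top"):
    cv2.imwrite(f"pics/{n}0.png",bot.capture(n)); p=bot.camera_params(n); print(n,p)
o=bot.get_obs();print(o["time"],o["tool_pos"],o["tcp_rot"],o["grip_width"])
E
```

```text
scene {'fovy': 48.756122388815896, 'cx': 325.5775188053156, 'cy': 240.97359517434995, 'distortion': array([-0.07665401,  0.        ,  0.        ,  0.        ,  0.        ]), 'camera_from_world': array([[-6.41184202e-01, -7.67275644e-01, -1.30730556e-02,
         3.46709803e+02],
       [-4.45300878e-01,  3.85887892e-01, -8.07958949e-01,
         2.89247513e+02],
       [ 6.24971957e-01, -5.12229071e-01, -5.89093738e-01,
         8.36440567e+02],
       [ 0.00000000e+00,  0.00000000e+00,  0.00000000e+00,
         1.00000000e+00]])}
top {'fovy': 44.45841489901453, 'cx': 311.60218221544625, 'cy': 225.08165914857184, 'distortion': array([-0.19286231,  0.        ,  0.        ,  0.        ,  0.        ]), 'camera_from_world': array([[-1.44631763e-02, -9.99763278e-01, -1.62543924e-02,
         1.42425604e+01],
       [-9.96237059e-01,  1.57976633e-02, -8.52182870e-02,
         5.44936079e+02],
       [ 8.54548953e-02,  1.49607010e-02, -9.96229712e-01,
         1.42231489e+03],
       [ 0.00000000e+00,  0.00000000e+00,  0.00000000e+00,
         1.00000000e+00]])}
0.1 [ 232.90791159 -470.130814    243.11519861] [-3.14022464e+00 -2.19212270e-04  4.59810004e-01] 91.84439162053583
```

View pics/scene0.png

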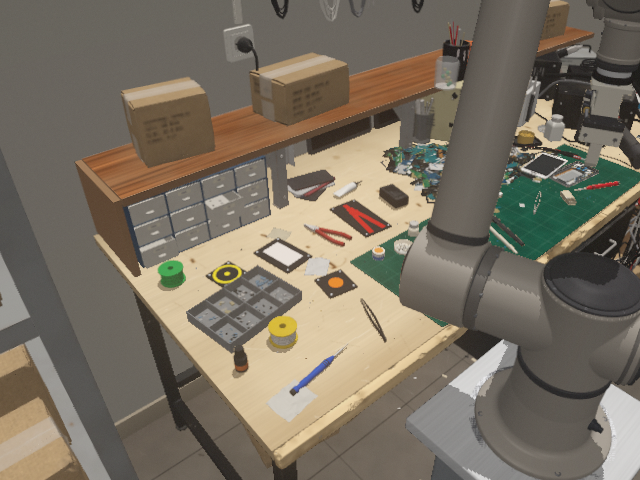

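View pics/top0.png

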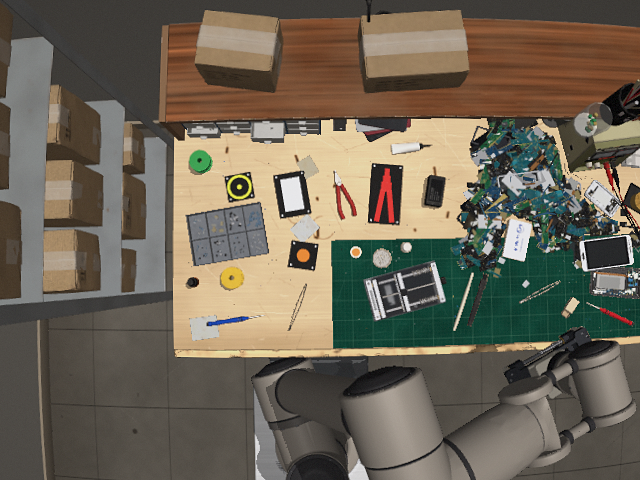

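```bash
cat > h.py <<'E'
from plant import bot
import cv2, numpy as np
def cam(n):
    p=bot.camera_params(n); f=240/np.tan(np.radians(p["fovy"]/2))
    return np.array([[f,0,p["cx"]],[0,f,p["cy"]],[0,0,1.]]),p["distortion"],p["camera_from_world"]
def ray(n,uv,z):
    K,d,T=cam(n); uv=np.array(uv,float).reshape(-1,1,2)
    q=cv2.undistortPoints(uv,K,d).reshape(-1,2); q=np.c_[q,np.ones(len(q))]@T[:3,:3]
    c=-T[:3,:3].T@T[:3,3]; return c+q*((z-c[2])/q[:,2])[:,None]
def blob(img,box,lo,hi):
    x0,y0,x1,y1=box; m=cv2.inRange(cv2.cvtColor(img[y0:y1,x0:x1],cv2.COLOR_BGR2HSV),lo,hi)
    n,l,s,c=cv2.connectedComponentsWithStats(m); i=1+np.argmax(s[1:,4])
    vs,us=np.nonzero(l==i); return np.c_[us+x0,vs+y0].astype(float)
def pose(n,img,box,lo,hi,z,ext=False):
    "min-area-rect centre / size / long-axis direction (world angle), all on plane z; also centroid"
    P=ray(n,blob(img,box,lo,hi),z)[:,:2]
    (cx,cy),(a,b),_=r=cv2.minAreaRect(P.astype(np.float32)); B=cv2.boxPoints(r)
    e1,e2=B[1]-B[0],B[2]-B[1]; e=e1 if np.hypot(*e1)>np.hypot(*e2) else e2
    return np.round([cx,cy,a,b,np.degrees(np.arctan2(e[1],e[0]))%180,*P.mean(0),len(P)],1)
DK=((0,0,0),(180,255,60)); YE=((20,120,120),(35,255,255)); OR=((5,150,120),(19,255,255)); WH=((0,0,190),(180,40,255))
RED=((0,150,100),(6,255,255))
E
python3 - <<'E'
from h import *
I=bot.capture("top")
for k,b,c,z in [("reel",(215,260,250,296),YE,17),("bottle",(182,274,204,292),DK,22),("cutters",(328,165,360,222),RED,6),
 ("adapter",(420,172,448,210),DK,14),("padreel",(220,168,258,206),YE,5),("padreelK",(220,168,258,206),DK,5),("padbot",(285,238,322,272),OR,5),("padcut",(366,160,404,226),RED,5),("padcutK",(366,160,406,228),DK,5),
 ("padad",(270,168,312,220),WH,5),("padadK",(270,168,312,220),DK,5),("green",(185,145,216,176),((45,100,50),(85,255,255)),17)]:
    print(k,pose("top",I,b,*c,z))
c=I[130:330,165:465]; cv2.imwrite("pics/t1.png",cv2.resize(c,(800,533),interpolation=cv2.INTER_CUBIC))
E
```

```text
reel [418.8 206.   57.4  51.9  89.5 418.8 205.2 402. ]
bottle [408.4 303.   27.8  19.8  89.7 408.6 303.2  80. ]
cutters [610.2 -87.5  83.4  11.5  23.3 608.7 -88.  109. ]
adapter [ 627.3 -301.9   43.8   76.4  169.   628.6 -302.6  471. ]
padreel [647.3 188.1  61.3  58.7  88.9 647.  188.9 217. ]
padreelK [647.3 188.   40.7  43.5 179.9 647.7 188.  219. ]
padbot [472.4  28.7  29.8  29.8  89.2 472.3  29.2 138. ]
padcut [ 619.9 -175.7   50.1  136.8  179.1  614.1 -179.4  553. ]
padcutK [ 623.1 -178.8   77.8  150.   174.5  627.9 -178.5 1176. ]
padad [625.6  55.1  80.6  46.5   9.1 625.5  55.1 594. ]
padadK [625.7  54.6 108.8  77.4   8.6 624.7  54.7 607. ]
green [711.5 284.6  59.3  50.1  44.6 712.1 285.2 386. ]
```

View pics/t1.png

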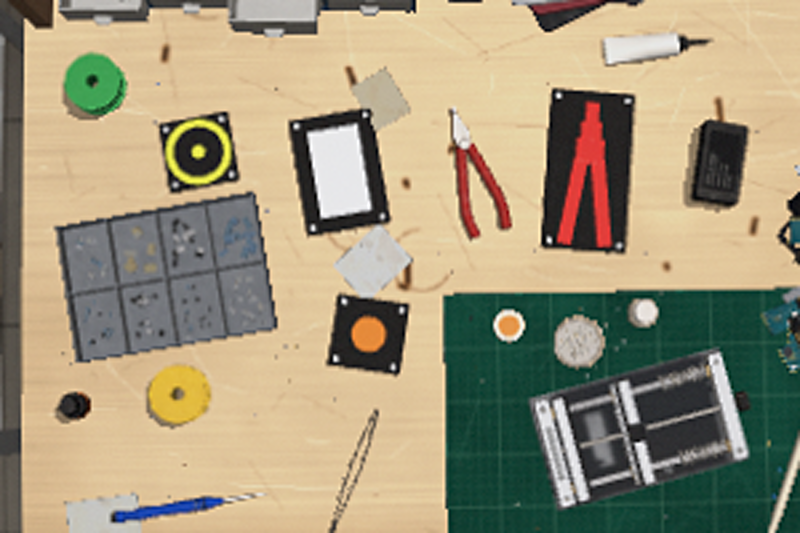

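The top view gives all the poses: the reel is at crop (180,395), the bottle at (73,405) and the cutters at (475,165) with jaws up. The adapter is at (720,162), and the four pads are clear. I'll do the reel first.

```bash
python3 -m pendant '[[[0.62,1,0],[0,0,-0.2],1],[[0.62,1,0],[0,0,-0.2],1],[[0.62,1,0],[0,0,-0.2],1],[[0.62,1,0],[0,0,-0.2],1],[[0.62,1,0],[0,0,-0.2],1],[[0.62,1,0],[0,0,-0.2],1],[[0.62,1,0],[0,0,-0.2],1],[[0.62,1,0],[0,0,-0.2],1],[[0.62,1,0],[0,0,-0.2],1],[[0.62,1,0],[0,0,-0.2],1]]'
python3 -m pendant '[[[0,1,0],[0,0,-0.2],1],[[0,1,0],[0,0,-0.2],1],[[0,1,0],[0,0,-0.2],1],[[0,1,0],[0,0,-0.2],1],[[0,1,0],[0,0,-0.2],1],[[0,1,0],[0,0,-0.2],1],[[0,1,0],[0,0,-0.2],1],[[0,1,0],[0,0,-0.2],1],[[0,1,0],[0,0,-0.2],1],[[0,1,0],[0,0,-0.03],1]]'
python3 - <<'E'
from h import *
t=ray("top",[[334.5,170.9],[348.8,216.3]],5); d=t[0]-t[1]; print(t,np.hypot(*d[:2]),np.degrees(np.arctan2(d[1],d[0])), t[1]+d*65/126)
I=bot.capture("scene"); cv2.imwrite("pics/s1.png",cv2.resize(I[120:290,230:470],(800,567),interpolation=cv2.INTER_CUBIC))
E
```

```text
time: 0.98
tool_pos: [419.5, -168.8, 243.7]
tcp_rot: [3.142, 0.0, 0.218]
contact_force: [0.4, -0.4, 0.8]
grip_width: 91.6
finger_force: 0.0
time: 1.82
tool_pos: [418.6, 131.0, 243.6]
tcp_rot: [3.141, 0.0, -0.001]
contact_force: [0.0, 0.8, 0.5]
grip_width: 92.2
finger_force: 0.0
[[682.57755753 -53.3432424    5.        ]
 [567.18946286 -86.90432446   5.        ]] 120.16970758514206 16.217280335028168 [626.71506725 -69.59106784   5.        ]
```

View pics/s1.png

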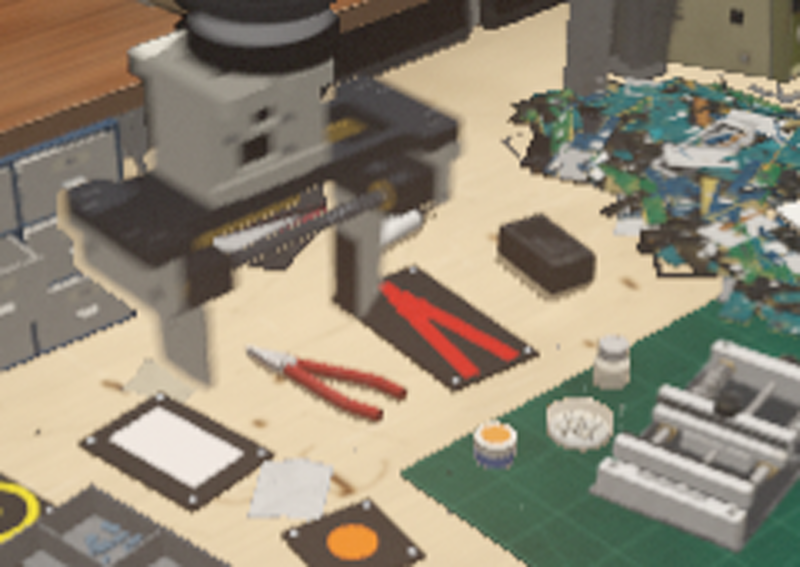

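The pile near the adapter is low. The cutters are at about (627,-70), with jaws pointing along about +17°. Now I'll grasp the reel.

```bash
python3 -m pendant '[[[0,0.83,0],[0,0,0],1],[[0,0.83,0],[0,0,0],1],[[0,0.82,0],[0,0,0],1],[[0,0,-1],[0,0,0],1],[[0,0,-1],[0,0,0],1],[[0,0,-1],[0,0,0],1],[[0,0,-1],[0,0,0],1],[[0,0,-1],[0,0,0],1],[[0,0,-1],[0,0,0],1],[[0,0,-0.8],[0,0,0],1]]'
python3 -m pendant '[[[0,0,-0.3],[0,0,0],1],[[0,0,-0.3],[0,0,0],1],[[0,0,0],[0,0,0],-1],[[0,0,0],[0,0,0],-1],[[0,0,0],[0,0,0],-1],[[0,0,0],[0,0,0],-1],[[0,0,0],[0,0,0],-1],[[0,0,0],[0,0,0],-1],[[0,0,0],[0,0,0],-1],[[0,0,0],[0,0,0],-1]]'
```

```text
time: 2.7
tool_pos: [418.2, 203.5, 37.7]
tcp_rot: [3.141, 0.002, 0.0]
contact_force: [-0.3, 0.3, -0.9]
grip_width: 91.8
finger_force: 0.0
time: 3.53
tool_pos: [419.4, 204.1, 22.4]
tcp_rot: [-3.141, -0.001, 0.0]
contact_force: [-0.7, 1.0, 5.6]
grip_width: 53.2
finger_force: 30.0
```

```bash
python3 -m pendant '[[[0,0,0.5],[0,0,0],-1],[[0,0,1],[0,0,0],-1],[[0,0,1],[0,0,0],-1],[[0,0,1],[0,0,0],-1],[[0.9,-0.1,0.5],[0,0,0.2],-1],[[0.95,-0.1,0],[0,0,0.2],-1],[[0.95,-0.1,0],[0,0,0.2],-1],[[0.95,-0.1,0],[0,0,0.2],-1],[[0.95,-0.1,0],[0,0,0.2],-1],[[0.95,-0.03,0],[0,0,0.2],-1]]'
python3 -m pendant '[[[0.95,0,0],[0,0,0.18],-1],[[0.6,0,0],[0,0,0],-1],[[0.4,0,0],[0,0,0],-1],[[0,0,-0.6],[0,0,0],-1],[[0,0,-0.7],[0,0,0],-1],[[0,0,-0.7],[0,0,0],-1],[[0,0,-0.5],[0,0,0],-1],[[0,0,-0.3],[0,0,0],-1],[[0,0,-0.2],[0,0,0],-1],[[0,0,0],[0,0,0],-1]]'
```

```text
time: 4.37
tool_pos: [589.3, 187.3, 141.2]
tcp_rot: [3.141, 0.001, 0.145]
contact_force: [0.3, 0.5, -1.5]
grip_width: 53.2
finger_force: 30.0
time: 5.2
tool_pos: [646.3, 187.9, 50.3]
tcp_rot: [3.141, 0.003, 0.166]
contact_force: [0.1, -0.0, -2.1]
grip_width: 53.1
finger_force: 30.0
```

```bash
python3 -m pendant '[[[0,0,-0.4],[0,0,0],-1],[[0,0,-0.2],[0,0,0],-1],[[0,0,-0.15],[0,0,0],-1],[[0,0,0],[0,0,0],-1],[[0,0,0],[0,0,0],0.5],[[0,0,0],[0,0,0],0.5],[[0,0,0],[0,0,0],0.5],[[0,0,0],[0,0,0],0.5],[[0,0,0],[0,0,0],0.5],[[0,0,0.3],[0,0,0],0.5]]'
python3 -m pendant '[[[0,0,0.5],[0,0,0],0.5],[[0,0,1],[0,0,0],0.5],[[0,0,1],[0,0,0],0.5],[[0,0,1],[0,0,0],0.5],[[0,0,1],[0,0,-0.2],0.5],[[-1,0.6,0],[0,0,-0.2],0.5],[[-1,0.6,0],[0,0,-0.2],0.5],[[-1,0.6,0],[0,0,-0.2],0.5],[[-1,0.6,0],[0,0,-0.2],0.5],[[-1,0.6,0],[0,0,-0.2],0.5]]'
python3 - <<'E'
from h import *
I=bot.capture("top")
cv2.imwrite("pics/t2.png",cv2.resize(I[130:330,165:465],(800,533),interpolation=cv2.INTER_CUBIC))
E
```

```text
time: 6.03
tool_pos: [645.9, 187.8, 37.0]
tcp_rot: [3.141, 0.003, 0.166]
contact_force: [-0.3, -1.0, -1.5]
grip_width: 69.0
finger_force: 0.0
time: 6.87
tool_pos: [495.6, 278.6, 174.2]
tcp_rot: [-3.141, -0.001, 0.02]
contact_force: [0.6, 1.1, -0.0]
grip_width: 69.0
finger_force: 0.0
```

View pics/t2.png

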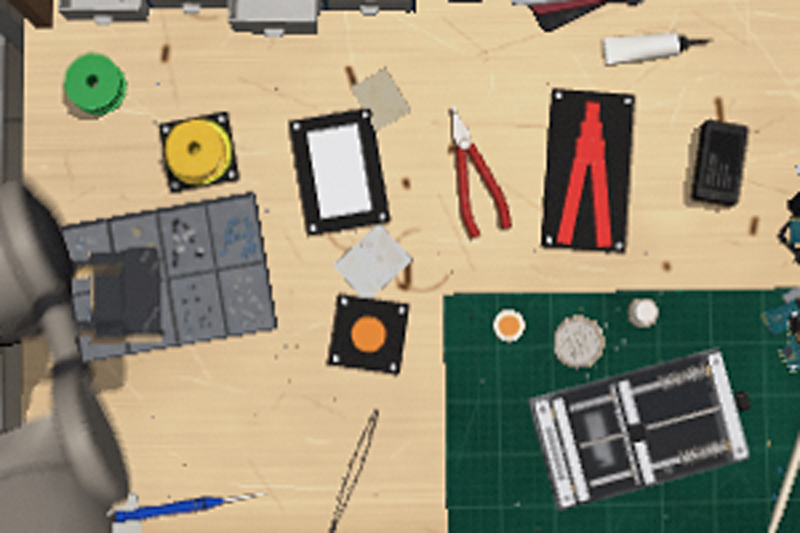

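The reel sits centred on its ring at crop (198,152). Next is the bottle.

```bash
python3 -m pendant '[[[-1,0.3,0],[0,0,-0.15],0.5],[[-1,0.3,0],[0,0,0],0.5],[[-0.7,0.2,0],[0,0,0],0.5],[[-0.2,0,0],[0,0,0],0.5],[[0,0,-1],[0,0,0],0.5],[[0,0,-1],[0,0,0],0.5],[[0,0,-1],[0,0,0],0.5],[[0,0,-1],[0,0,0],0.5],[[0,0,-0.6],[0,0,0],0.5],[[0,0,-0.4],[0,0,0],0.5]]'
python3 -m pendant '[[[0,0,0],[0,0,0],0.5],[[0,0,0],[0,0,0],-1],[[0,0,0],[0,0,0],-1],[[0,0,0],[0,0,0],-1],[[0,0,0],[0,0,0],-1],[[0,0,0],[0,0,0],-1],[[0,0,0],[0,0,0],-1],[[0,0,0],[0,0,0],-1],[[0,0,0],[0,0,0],-1],[[0,0,0],[0,0,0],-1]]'
```

```text
time: 7.75
tool_pos: [410.2, 301.3, 21.4]
tcp_rot: [3.14, 0.002, 0.004]
contact_force: [-0.4, 0.9, 0.9]
grip_width: 68.8
finger_force: 0.0
time: 8.58
tool_pos: [410.2, 302.1, 23.5]
tcp_rot: [-3.141, -0.0, 0.004]
contact_force: [0.3, 0.3, 2.8]
grip_width: 23.1
finger_force: 30.0
```

```bash
python3 -m pendant '[[[0,0,0.5],[0,0,0],-1],[[0,0,1],[0,0,0],-1],[[0,0,1],[0,0,0],-1],[[0,0,1],[0,0,0],-1],[[0.3,-0.6,0.5],[0,0,0],-1],[[0.3,-1,0],[0,0,0],-1],[[0.3,-1,0],[0,0,0],-1],[[0.3,-1,0],[0,0,0],-1],[[0.3,-1,0],[0,0,0],-1],[[0.3,-1,0],[0,0,0],-1]]'
python3 -m pendant '[[[0.3,-1,0],[0,0,0],-1],[[0,-1,0],[0,0,0],-1],[[0,-0.9,0],[0,0,0],-1],[[0,-0.6,0],[0,0,0],-1],[[0,0,-0.6],[0,0,0],-1],[[0,0,-0.8],[0,0,0],-1],[[0,0,-0.8],[0,0,0],-1],[[0,0,-0.6],[0,0,0],-1],[[0,0,-0.4],[0,0,0],-1],[[0,0,0],[0,0,0],-1]]'
```

```text
time: 9.42
tool_pos: [464.0, 132.6, 143.2]
tcp_rot: [3.141, 0.0, 0.004]
contact_force: [0.3, 0.7, -0.2]
grip_width: 23.5
finger_force: 30.0
time: 10.25
tool_pos: [471.2, 29.1, 44.9]
tcp_rot: [-3.141, 0.005, 0.004]
contact_force: [-0.3, -0.1, 0.0]
grip_width: 23.2
finger_force: 30.0
```

```bash
python3 -m pendant '[[[0,0,-0.3],[0,0,0],-1],[[0,0,-0.15],[0,0,0],-1],[[0,0,-0.1],[0,0,0],-1],[[0,0,0],[0,0,0],-1],[[0,0,0],[0,0,0],-1],[[0,0,0],[0,0,0],0.2],[[0,0,0],[0,0,0],0.2],[[0,0,0],[0,0,0],0.2],[[0,0,0],[0,0,0],0.2],[[0,0,0],[0,0,0],0.2]]'
python3 -m pendant '[[[0,0,0.5],[0,0,0],0.2],[[0,0,1],[0,0,0],0.2],[[0,0,1],[0,0,0],0.2],[[0,0,1],[0,0,0],0.2],[[0,-0.3,0.5],[0,0,0],0.2],[[0.2,-1,0],[0,0,0.3],0.3],[[0.6,-1,0],[0,0,0.3],0.3],[[0.6,-1,0],[0,0,0.3],0.3],[[0.6,-1,0],[0,0,0.3],0.3],[[0.6,-1,0],[0,0,0.3],0.3]]'
python3 - <<'E'
from h import *
I=bot.capture("scene"); cv2.imwrite("pics/s2.png",cv2.resize(I[170:330,260:420],(600,600),interpolation=cv2.INTER_CUBIC))
E
```

```text
time: 11.08
tool_pos: [473.1, 29.0, 30.9]
tcp_rot: [3.141, -0.0, 0.004]
contact_force: [0.9, 0.9, -0.9]
grip_width: 51.6
finger_force: 0.0
time: 11.92
tool_pos: [551.5, -131.5, 150.9]
tcp_rot: [3.141, -0.0, 0.186]
contact_force: [1.1, -0.4, -0.2]
grip_width: 59.5
finger_force: 0.0
```

View pics/s2.png

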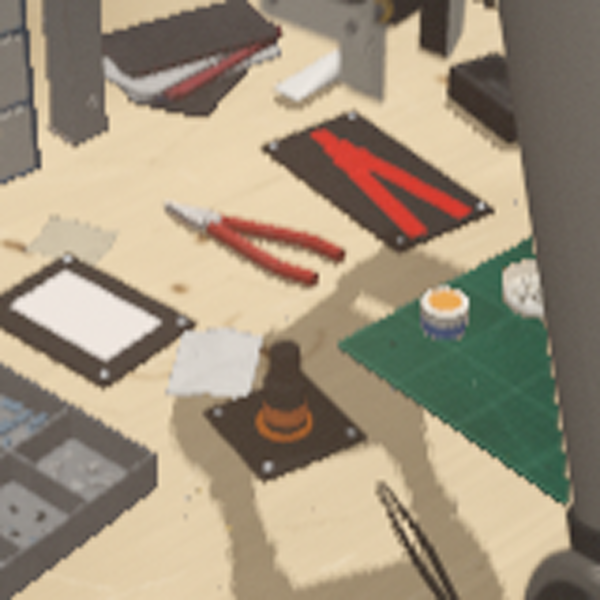

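The bottle stands on its disc at (285,420). Cutters next.

```bash
python3 -m pendant '[[[0.7,0.7,0],[0,0,0.3],0.3],[[0.7,0.7,0],[0,0,0.3],0.3],[[0.6,0.5,0],[0,0,0.27],0.3],[[0.2,0.1,-0.3],[0,0,0],0.3],[[0,0,-0.9],[0,0,0],0.3],[[0,0,-0.9],[0,0,0],0.3],[[0,0,-0.9],[0,0,0],0.3],[[0,0,-0.8],[0,0,0],0.3],[[0,0,-0.4],[0,0,0],0.3],[[0,0,-0.2],[0,0,0],0.3]]'
python3 -m pendant '[[[0,0,0],[0,0,0],0.3],[[0,0,0],[0,0,0],0.3],[[0,0,0],[0,0,0],-1],[[0,0,0],[0,0,0],-1],[[0,0,0],[0,0,0],-1],[[0,0,0],[0,0,0],-1],[[0,0,0],[0,0,0],-1],[[0,0,0],[0,0,0],-1],[[0,0,0],[0,0,0],-1],[[0,0,0],[0,0,0],-1]]'
```

```text
time: 12.8
tool_pos: [615.0, -69.8, 17.0]
tcp_rot: [-3.139, 0.005, 0.288]
contact_force: [-19.0, 3.7, 45.1]
grip_width: 59.8
finger_force: 22.7
time: 13.63
tool_pos: [617.4, -70.2, 19.2]
tcp_rot: [3.141, -0.001, 0.288]
contact_force: [0.5, -1.1, 4.8]
grip_width: 39.8
finger_force: 30.0
```

```bash
python3 -m pendant '[[[0,0,0.4],[0,0,0],-1],[[0,0,0.8],[0,0,0],-1],[[0,0,1],[0,0,0],-1],[[0,0,1],[0,0,0],-1],[[0,0,0.8],[0,0,0],-1],[[0,0,0],[0,0,0],-1],[[0,0,0],[0,0,0],-1],[[0,0,0],[0,0,0],-1],[[0,0,0],[0,0,0],-1],[[0,0,0],[0,0,0],-1]]'
python3 - <<'E'
from h import *
a=cv2.resize(bot.capture("scene")[120:280,290:450],(400,400),interpolation=cv2.INTER_CUBIC)
b=cv2.resize(bot.capture("top")[130:250,300:420],(400,400),interpolation=cv2.INTER_CUBIC)
cv2.imwrite("pics/c1.png",np.hstack([a,b]))
E
```

```text
time: 14.47
tool_pos: [616.1, -69.8, 137.1]
tcp_rot: [-3.14, 0.003, 0.288]
contact_force: [0.9, -0.2, -1.4]
grip_width: 39.6
finger_force: 30.0
```

View pics/c1.png

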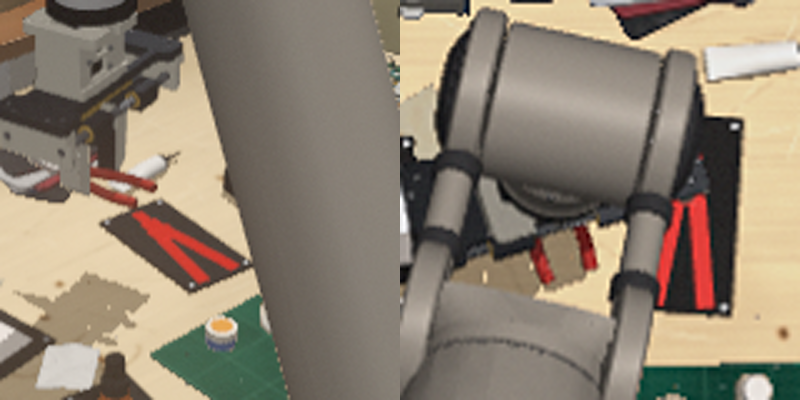

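The cutters are held level, with the handle ends at right panel (145,280) and (190,262). I'll check how far along them the grip sits.

```bash
python3 - <<'E'
from h import *
t=ray("top",[[343.5,214.3],[357.5,209.2]],124); print(t)
m=t.mean(0)[:2]; d=m-[617,-70]; print(m,np.hypot(*d),np.degrees(np.arctan2(d[1],d[0])),np.degrees(.288)-180)
E
```

```text
[[ 560.10693892  -69.02721817  124.        ]
 [ 571.3693532  -101.40758921  124.        ]]
[565.73814606 -85.21740369] 53.47286269289841 -163.46614741865008 -163.4988155002323
```

```bash
python3 -m pendant '[[[-0.04,-0.7,0],[0,0,-0.6],-1],[[-0.04,-0.9,0],[0,0,-0.7],-1],[[-0.03,-0.9,0],[0,0,-0.8],-1],[[0,-0.7,0],[0,0,-0.7],-1],[[0,-0.4,0],[0,0,-0.4],-1],[[0,0,0],[0,0,0],-1],[[0,0,-0.5],[0,0,0],-1],[[0,0,-0.9],[0,0,0],-1],[[0,0,-0.9],[0,0,0],-1],[[0,0,-0.6],[0,0,0],-1]]'
python3 -m pendant '[[[0,0,-0.4],[0,0,0],-1],[[0,0,-0.2],[0,0,0],-1],[[0,0,0],[0,0,0],-1],[[0,0,0],[0,0,0],-1],[[0,0,0],[0,0,0],-1],[[0,0,0],[0,0,0],-1],[[0,0,0],[0,0,0],-1],[[0,0,0],[0,0,0],-1],[[0,0,0],[0,0,0],-1],[[0,0,0],[0,0,0],-1]]'
```

```text
time: 15.4
tool_pos: [612.5, -176.4, 49.0]
tcp_rot: [-3.14, 0.003, -0.093]
contact_force: [0.4, 0.1, -2.1]
grip_width: 40.0
finger_force: 30.0
time: 16.23
tool_pos: [613.7, -178.1, 34.0]
tcp_rot: [3.141, -0.0, -0.096]
contact_force: [-0.6, 0.8, -0.2]
grip_width: 39.0
finger_force: 30.0
```

```bash
python3 -m pendant '[[[0,0,-0.2],[0,0,0],-1],[[0,0,-0.1],[0,0,0],-1],[[0,0,0],[0,0,0],-1],[[0,0,0],[0,0,0],-1],[[0,0,0],[0,0,0],0.3],[[0,0,0],[0,0,0],0.3],[[0,0,0],[0,0,0],0.3],[[0,0,0],[0,0,0],0.3],[[0,0,0],[0,0,0],0.3],[[0,0,0.2],[0,0,0],0.3]]'
python3 -m pendant '[[[0,0,0.6],[0,0,0],0.3],[[0,0,1],[0,0,0],0.3],[[0,0,1],[0,0,0],0.3],[[0,0,1],[0,0,0],0.3],[[0,-0.4,0.5],[0,0,-0.1],0.3],[[0.1,-0.9,0],[0,0,-0.2],0.3],[[0.1,-1,0],[0,0,-0.2],0.3],[[0.1,-1,0],[0,0,-0.2],0.3],[[0.1,-0.5,0],[0,0,-0.1],0.3],[[0.06,-0.34,0],[0,0,0],0.3]]'
python3 - <<'E'
from h import *
a=cv2.resize(bot.capture("scene")[160:260,310:410],(400,400),interpolation=cv2.INTER_CUBIC)
b=cv2.resize(bot.capture("top")[130:250,340:460],(400,400),interpolation=cv2.INTER_CUBIC)
cv2.imwrite("pics/c2.png",np.hstack([a,b]))
E
```

```text
time: 17.07
tool_pos: [613.0, -177.7, 29.8]
tcp_rot: [-3.141, 0.002, -0.096]
contact_force: [-0.7, 0.7, -0.8]
grip_width: 59.6
finger_force: 0.0
time: 17.9
tool_pos: [627.3, -304.5, 154.1]
tcp_rot: [3.141, -0.001, -0.194]
contact_force: [0.1, 0.6, 0.1]
grip_width: 59.3
finger_force: 0.0
```

View pics/c2.png

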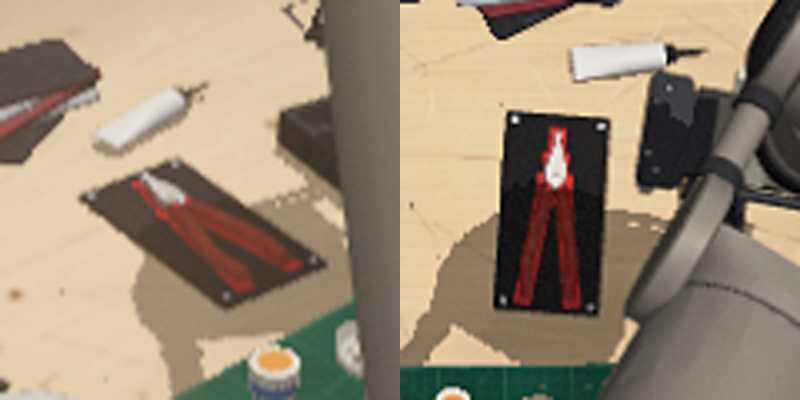

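The cutters cover their silhouette, jaws on the drawn jaws. Now the adapter.

```bash
python3 -m pendant '[[[0,0.06,-0.5],[0,0,0],0.3],[[0,0,-0.8],[0,0,0],0.3],[[0,0,-0.8],[0,0,0],0.3],[[0,0,-0.7],[0,0,0],0.3],[[0,0,-0.5],[0,0,0],0.3],[[0,0,-0.3],[0,0,0],0.3],[[0,0,-0.3],[0,0,0],0.3],[[0,0,0],[0,0,0],0.3],[[0,0,0],[0,0,0],0.3],[[0,0,0],[0,0,0],0.3]]'
```

```text
time: 18.83
tool_pos: [628.2, -300.5, 38.0]
tcp_rot: [3.141, -0.002, -0.192]
contact_force: [-0.1, -0.5, 0.8]
grip_width: 59.6
finger_force: 0.0
```

```bash
python3 -m pendant '[[[0,0,-0.2],[0,0,0],0.3],[[0,0,-0.2],[0,0,0],0.3],[[0,0,-0.13],[0,0,0],0.3],[[0,0,0],[0,0,0],0.3],[[0,0,0],[0,0,0],-1],[[0,0,0],[0,0,0],-1],[[0,0,0],[0,0,0],-1],[[0,0,0],[0,0,0],-1],[[0,0,0],[0,0,0],-1],[[0,0,0],[0,0,0],-1]]'
python3 -m pendant '[[[0,0,0.4],[0,0,0],-1],[[0,0,0.8],[0,0,0],-1],[[0,0,1],[0,0,0],-1],[[0,0,1],[0,0,0],-1],[[0,0,0.8],[0,0,0],-1],[[0,0.7,0],[0,0,0.2],-1],[[0,1,0],[0,0,0.3],-1],[[0,1,0],[0,0,0.3],-1],[[0,1,0],[0,0,0.3],-1],[[0,1,0],[0,0,0.3],-1]]'
```

```text
time: 19.67
tool_pos: [627.6, -300.6, 21.1]
tcp_rot: [3.141, -0.001, -0.192]
contact_force: [-0.8, -1.0, 0.6]
grip_width: 41.7
finger_force: 30.0
time: 20.5
tool_pos: [627.1, -157.9, 141.5]
tcp_rot: [-3.141, 0.0, -0.022]
contact_force: [0.6, -0.3, -1.9]
grip_width: 42.0
finger_force: 30.0
```

```bash
python3 -m pendant '[[[-0.05,1,0],[0,0,0.3],-1],[[0,1,0],[0,0,0.3],-1],[[0,1,0],[0,0,0.3],-1],[[0,1,0],[0,0,0.3],-1],[[0,1,0],[0,0,0.3],-1],[[0,1,0],[0,0,0],-1],[[0,0.7,0],[0,0,0],-1],[[0,0.37,0],[0,0,0],-1],[[0,0,-0.4],[0,0,0],-1],[[0,0,-0.8],[0,0,0],-1]]'
python3 -m pendant '[[[0,0,-0.8],[0,0,0],-1],[[0,0,-0.7],[0,0,0],-1],[[0,0,-0.5],[0,0,0],-1],[[0,0,-0.2],[0,0,0],-1],[[0,0,0],[0,0,0],-1],[[0,0,0],[0,0,0],-1],[[0,0,0],[0,0,0],-1],[[0,0,0],[0,0,0],-1],[[0,0,0],[0,0,0],-1],[[0,0,0],[0,0,0],-1]]'
```

```text
time: 21.33
tool_pos: [628.1, 53.4, 108.1]
tcp_rot: [3.14, -0.007, 0.158]
contact_force: [1.3, -0.7, -2.9]
grip_width: 41.5
finger_force: 30.0
time: 22.17
tool_pos: [626.4, 52.7, 39.6]
tcp_rot: [3.141, -0.001, 0.156]
contact_force: [0.2, -1.2, -2.2]
grip_width: 41.9
finger_force: 30.0
```

```bash
python3 -m pendant '[[[0,0.06,-0.2],[0,0,0],-1],[[0,0,-0.1],[0,0,0],-1],[[0,0,-0.1],[0,0,0],-1],[[0,0,0],[0,0,0],-1],[[0,0,0],[0,0,0],0.3],[[0,0,0],[0,0,0],0.3],[[0,0,0],[0,0,0],0.3],[[0,0,0],[0,0,0],0.3],[[0,0,0],[0,0,0],0.3],[[0,0,0.2],[0,0,0],0.3]]'
python3 -m pendant '[[[0,0,0.6],[0,0,0],0.3],[[0,0,1],[0,0,0],0.3],[[0,0,1],[0,0,0],0.3],[[0,0,1],[0,0,0],0.3],[[0,0,1],[0,0,0],0.3],[[0,0,1],[0,0,0],0.3],[[-0.5,-1,0.5],[0,0,0],0.3],[[-0.5,-1,0],[0,0,0],0.3],[[-0.5,-1,0],[0,0,0],0.3],[[-0.5,-1,0],[0,0,0],0.3]]'
python3 -m pendant '[[[-0.5,-1,0],[0,0,0],0.3],[[-0.5,-1,0],[0,0,0],0.3],[[-0.5,-1,0],[0,0,0],0.3],[[-0.5,-1,0],[0,0,0],0.3],[[-0.5,-1,0],[0,0,0],0.3],[[-0.2,-1,0],[0,0,0],0.3],[[0,-1,0],[0,0,0],0.3],[[0,-1,0],[0,0,0],0.3],[[0,0,0],[0,0,0],0.3],[[0,0,0],[0,0,0],0.3]]'
python3 - <<'E'
from h import *
I=bot.capture("top")
for k,b,c,z in [("reel",(220,168,258,206),YE,22),("padbot",(285,238,322,272),OR,5),("adapter",(280,175,304,210),((0,0,0),(180,255,75)),33),("padadWhite",(270,168,312,220),WH,5)]: print(k,pose("top",I,b,*c,z))
cv2.imwrite("pics/t3.png",cv2.resize(I[130:330,165:465],(800,533),interpolation=cv2.INTER_CUBIC))
E
```

```text
time: 23.0
tool_pos: [625.3, 54.5, 32.0]
tcp_rot: [-3.141, 0.002, 0.156]
contact_force: [0.0, 0.7, -0.1]
grip_width: 59.9
finger_force: 0.0
time: 23.83
tool_pos: [565.2, -66.4, 216.9]
tcp_rot: [3.141, -0.001, 0.157]
contact_force: [-0.4, -0.1, -0.3]
grip_width: 60.1
finger_force: 0.0
time: 24.67
tool_pos: [484.5, -306.7, 215.9]
tcp_rot: [3.142, -0.0, 0.154]
contact_force: [0.4, 0.3, -0.8]
grip_width: 59.8
finger_force: 0.0
reel [644.7 185.7  60.7  58.   88.9 645.  185.8 470. ]
padbot [472.4  28.7  29.8  29.8  89.2 472.4  29.   56. ]
adapter [627.   54.2  56.9  84.6 179.3 630.3  52.1 633. ]
padadWhite [567.1  19.9  25.   10.   89.1 565.6  19.8  34. ]
```

View pics/t3.png

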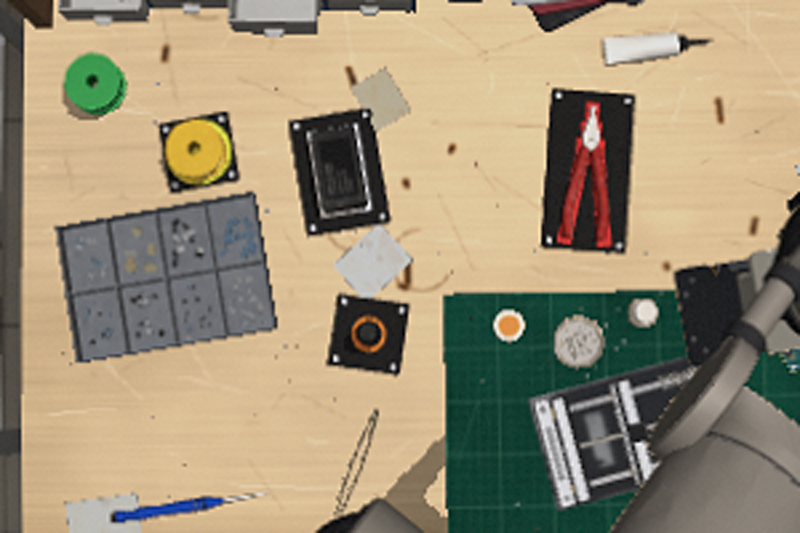

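All four are centred and aligned on their pads: the reel at (198,150), the adapter at (340,170), the cutters at (590,170) and the bottle at (369,334).

```bash
python3 -c "
from plant import bot
print(bot.close_job())"
```

```text
the job is handed in; nothing more can be done
None
```

I put the reel, bottle, cutters and adapter each on its own pad, centred and lined up in the last picture, with the arm clear, and handed the job in at about 25 s. Lowering onto the cutters gave a brief 45 N reading at the wrist, below the 120 N wrist limit, but I can't tell whether any of it counted against the 40 N limit on the arm and gripper body. The hand-in gave no verdict.

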